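# Carry the weighted fly-press handle level at its balance point to the empty rack

### The job

Take the fly-press handle, the bar with the round weight clamped on it, by its bar at the point where it balances and lift it well clear of its wooden rack so that it hangs level without tipping. Carry it over to the empty rack, its weight still towards the same end, lower it centred into that rack's two notches, and only then let go.

Things in the scene. Friction and masses are not known exactly. Their poses are not given: they have to be found in the camera images.
- bar_mid (a point): Centre of the press handle's bar (half-way along, half-way up). The bar is bare steel, 380 mm long, 12 x 12 mm, 0.42 kg, lying level in the notches of one of two like wooden racks. x runs along the bar, away from the robot; z up. The weight sits on its -x half, nearer the robot. The shorter bar with a ball at each end, on the bench top, is not wanted.
- weight (a joint): Distance (m) along the bar from its middle to the middle of the weight, towards -x: 0.078 to 0.125, different each time; it does not slip in handling. The weight is a dark steel cylinder around the bar, 46 mm in diameter, 32 mm long, 0.42 kg, the same as the bar, so the whole balances half-way between the middles of bar and weight.
- weight_mid (a point): Centre of the round weight (on the bar's axis). Its axes are those of the bar.
- spare_rest (a point): Where the bar's centre must lie in the empty rack: midway between its posts, 66 mm above the bench. x along the rack, away from the robot; z up. Both racks are alike and fixed: base 360 x 70 x 12 mm, two posts 14 mm thick centred 166 mm either side of the middle, each with a notch open at the top, floor 60 mm above the bench, 16 mm wide, flaring above to rims 80 mm high.

How it is judged:
By the outcome, as a careful person would: the job done as asked, in the order asked, and still so for the second after the job is handed in, with the robot touching nothing.
It also fails if it takes over 48 s, if anything falls off the work surface, if the arm or the gripper's body presses on something with over 40 N, if the wrist force passes 120 N, or if a joint passes its speed limit or range.

### The arm

A 6-joint arm with a two-finger parallel gripper is mounted at the origin on the work surface. World frame = base frame: x ahead of the robot, y to its left, z up, the work surface at z = 0. Lengths are in m, angles in rad, forces in N, time in s.
With the tool pointing down it reaches from about 0.35 to 1 m from the base axis. Payload 7.1 kg.
Tool frame: the origin (TCP) lies at the centre of the arm's flange, where the gripper is bolted on; the fingertips stand 173 mm ahead of it and the grasp point (between the pads) lies 155 mm ahead of it; z points along the fingers, y is the line along which they close (so a half turn about z gives the same grasp; the last joint's range is limited). The gripper opens to 85 mm and grips with 20 to 120 N. Pads are 22 mm wide; open, the fingers measure 114 mm over their backs; the gripper's body (76 mm by 85 mm) begins 54 mm behind the grasp point. The pads swing forward as they close: fully open they stand 13 mm farther back than shut.
Start: joints at [1.307, 0.423, 1.63, -0, 1.089, -0.019], TCP at [0.151, 0.606, 0.405] pointing down, gripper open.
Joint ranges: [-3, 3], [-0.9, 2.11], [0.09, 2.58], [-1.31, 4.45], [0.11, 2.69], [-2.54, 2.54]. Speed limits (rad/s): [2.39, 2.39, 3.01, 3.14, 3.14, 3.14].

### API

Orientations are given as a unit quaternion [x, y, z, w].
In Python, from bench import robot, vision, workorder gives the robot as it stands. The module is installed in compiled form; this text tells all that it offers.
- The arm moves only by the tool step_arm, never from a script. Its argument "steps" is a list that holds one entry, the list of rows, each a list of 7 numbers: the shift along the world's x, y, z in m, then the turn, a rotation vector about the world's x, y, z in degrees, then the finger opening in m, from 0 to 0.0854. A call has 1 to 20 rows; each row shifts and turns the commanded pose from where the row before left it; what a row does not reach is not made up. A row lasts 1/8 s, in which the tool goes at most 62.5 mm and 10.7 degrees, less where a joint would pass 70% of its speed; a pose out of reach is approached as far as the arm can. A call with a gripper value outside its range is refused whole. The fingers move at their own pace and stop on an object; "newtons" is the grip in N (left out, the last holds). Time passes only in rows, so rows that do not move let the fingers close. It gives the time, the measured TCP pose, the force, the opening and the grip force at its end, in the units of the state.
- robot.sense(): the state, without advancing time (a new reading comes with each control period).
- vision.capture(name): name is "scene" or "side" or "wrist"; returns the picture (420x560x3 uint8, red, green, blue); there is no depth.
- vision.calibration(name): a dict with "fx", "fy", "cx", "cy" (pixels), "T" (4x4, takes a point from camera to world coordinates). Camera axes: x right, y down, z forward; pixel columns grow to the right and rows downward; lengths in m; the calibration is good to about 2 mm. A picture is of the moment at which its call begins: read the wrist's pose just before it. calibration takes no time and is no camera call; for the wrist camera it gives the pose at the moment of the call.
- workorder.hand_in(): hands the job in; it is judged then, once.
The state is a dict: "time_s": time; "joint_positions": joint angles; "dq": joint speeds; "joint_efforts": joint torques, N m; "tcp_pos": TCP position; "eef_rot": TCP orientation; "wrist_force": force on the tool from outside, world axes, zero at the start; "wrist_torque": the same for the moment, N m; "grip_width": opening from 0.0 (shut) to 1.0 (fully open); "gripper_force": force on a finger pad.
Only numpy, scipy, OpenCV 4.12 (cv2) and the standard library are available. Lean on these libraries where they do the work, as an engineer would, in place of code of your own. Each camera call takes 0.05 s, during which the arm holds its last target. There are 200 camera calls.

## Working session

There is one attempt and no reset: what is moved stays moved. The work goes in short steps, Python scripts to look and compute and a tool call to move; the robot and the scene stay as the last step left them, time stands still between calls to the robot, and variables do not carry over. Pictures are saved under pics/ and viewed, at most 13 in all, crops included, and the job is handed in when it is done.

Besides the shell and the picture viewer there is one more tool, called as name([rows], argument=value, ...), one row to a line, values as JSON. step_arm: Moves the arm, as the interface text tells. Its arguments: {"type":"object","properties":{"steps":{"type":"array"},"newtons":{"type":"number"}},"required":["steps"]}

```bash
mkdir -p pics
python3 - <<'E'
from bench import robot, vision
import cv2,numpy as np
s=robot.sense();print(s['time_s'],s['tcp_pos'],s['eef_rot'],s['grip_width'])
for n in ['scene','side','wrist']:
    c=vision.calibration(n);print(n,c['fx'],c['fy'],c['cx'],c['cy'],np.round(c['T'],4).tolist())
    cv2.imwrite(f'pics/{n}0.png',vision.capture(n)[:,:,::-1])
E
```

```text
0.0 [0.1513897  0.60610369 0.40391245] [ 1.22098991e-01  9.92517610e-01 -7.85956953e-04 -1.14275344e-04] 0.9994507937774407
scene 514.9458328590534 514.9458328590534 274.6138746578091 214.16102955958502 [[-0.8439, 0.4171, -0.3375, 0.8553], [0.5364, 0.638, -0.5526, 0.4586], [-0.0152, -0.6473, -0.7621, 0.7261], [0.0, 0.0, 0.0, 1.0]]
side 430.7659345413118 430.7659345413118 277.67998463254514 207.0388727366951 [[0.9722, -0.1115, 0.2059, 0.4621], [-0.233, -0.5505, 0.8017, -0.5811], [0.024, -0.8273, -0.5612, 0.5107], [0.0, 0.0, 0.0, 1.0]]
wrist 298.84145345313465 298.84145345313465 282.70464607840637 209.6763994253444 [[0.2423, 0.9196, 0.3092, 0.0719], [0.9702, -0.2291, -0.0786, 0.6265], [-0.0014, 0.3191, -0.9477, 0.3734], [0.0, 0.0, 0.0, 1.0]]
```

View pics/scene0.png

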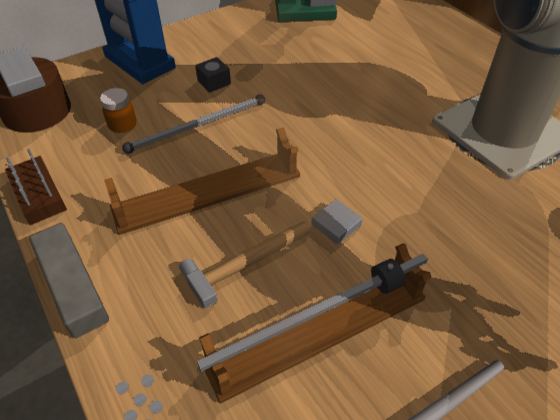

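View pics/side0.png

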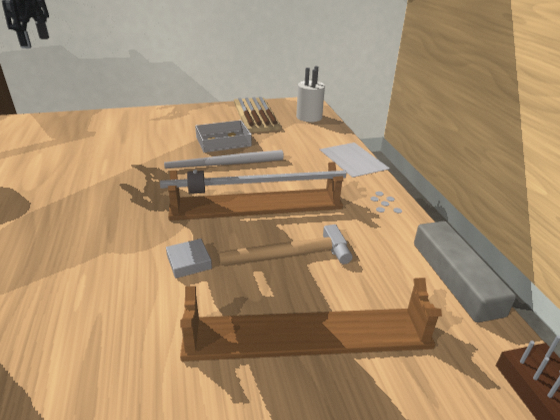

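View pics/wrist0.png

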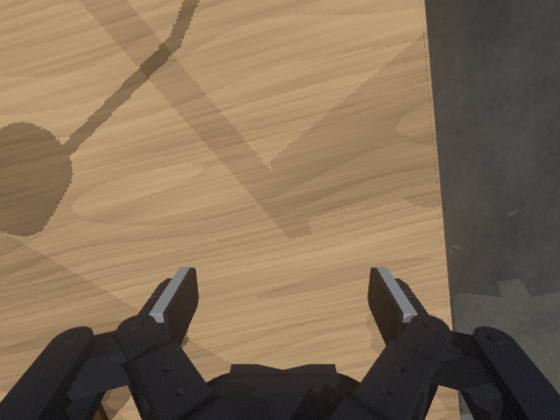

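The scene view shows the loaded rack, with bar ends at about (202,365) and (427,260) and the weight at (388,276). The empty rack's posts are at about (115,205) and (288,155). In the side view the bar ends are at (161,184) and (345,176), the weight is at (196,182), and the empty rack's posts are at (190,320) and (424,315). The wrist view shows only bench. I'll work out rough positions first.

```bash
cat > h.py <<'E'
import numpy as np
from bench import vision
def ray(c,u,v):
    T=np.array(c['T']);d=T[:3,:3]@[(u-c['cx'])/c['fx'],(v-c['cy'])/c['fy'],1]
    return T[:3,3],d/np.linalg.norm(d)
def onz(c,u,v,z):
    o,d=ray(c,u,v);return o+d*(z-o[2])/d[2]
def tri(*r):
    A=sum(np.eye(3)-np.outer(d,d) for o,d in r);b=sum((np.eye(3)-np.outer(d,d))@o for o,d in r)
    return np.linalg.solve(A,b)
def proj(c,p):
    q=np.linalg.inv(c['T'])@np.append(p,1);return q[:2]/q[2]*[c['fx'],c['fy']]+[c['cx'],c['cy']]
E
python3 - <<'E'
from h import *
import cv2
a=vision.calibration('scene');b=vision.calibration('side')
for n,c,pts in [('scene',a,[(202,365),(427,260),(388,276)]),('side',b,[(345,176),(161,184),(196,182)])]:
    print(n,[onz(c,*p,.066).round(3).tolist() for p in pts])
print('spare base corners z=.012', [onz(a,*p,.012).round(3).tolist() for p in [(122,229),(299,180)]],[onz(b,*p,.0).round(3).tolist() for p in [(436,347),(182,356)]])
A=cv2.imread('pics/scene0.png')[120:235,95:310];B=cv2.imread('pics/side0.png')[275:365,170:445]
A=cv2.resize(A,None,fx=2.6,fy=2.6,interpolation=2);B=cv2.resize(B,None,fx=2.6,fy=2.6,interpolation=2)
w=max(A.shape[1],B.shape[1]);o=np.zeros((A.shape[0]+B.shape[0],w,3),np.uint8);o[:A.shape[0],:A.shape[1]]=A;o[A.shape[0]:,:B.shape[1]]=B
print(o.shape,A.shape);cv2.imwrite('pics/crop1.png',o)
E
```

```text
scene [[0.788, 0.152, 0.066], [0.415, 0.189, 0.066], [0.485, 0.178, 0.066]]
side [[0.789, 0.138, 0.066], [0.418, 0.179, 0.066], [0.486, 0.173, 0.066]]
spare base corners z=.012 [[0.786, -0.179, 0.012], [0.453, -0.106, 0.012]] [[0.79, -0.247, 0.0], [0.433, -0.184, 0.0]]
(533, 715, 3) (299, 559, 3)
```

View pics/crop1.png

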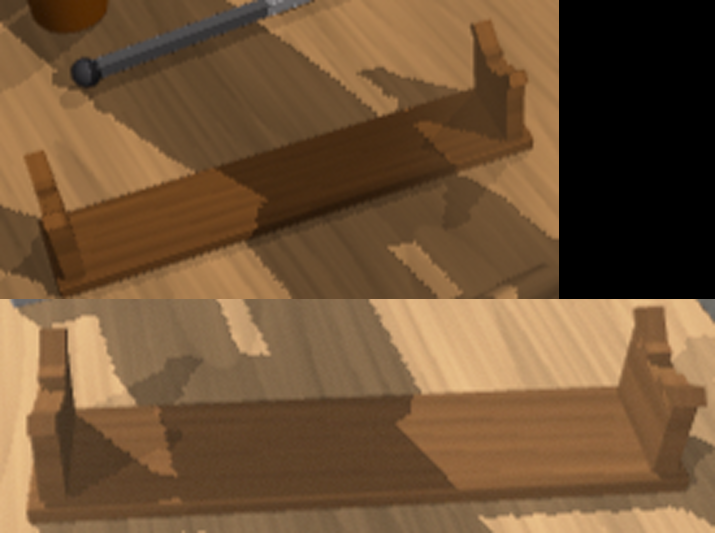

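The crops show the empty rack's notches: in the scene view at about (118,202) and (287,149), and in the side view at about (187,310) and (425,308). Rough numbers: the bar lies at yaw about -6° with its middle near (0.60, 0.166), and the spare rack is near (0.615, -0.18) at yaw about -11°. I'll move the wrist camera over the bar.

step_arm([
  [[0.0325,-0.036,0,0,0,0.7,0.0854],[0.0325,-0.036,0,0,0,0.7,0.0854],[0.0325,-0.036,0,0,0,0.7,0.0854],[0.0325,-0.036,0,0,0,0.7,0.0854],[0.0325,-0.036,0,0,0,0.7,0.0854],[0.0325,-0.036,0,0,0,0.7,0.0854],[0.0325,-0.036,0,0,0,0.7,0.0854],[0.0325,-0.036,0,0,0,0.7,0.0854],[0.0325,-0.036,0,0,0,0.7,0.0854],[0.0325,-0.036,0,0,0,0.7,0.0854],[0.0325,-0.036,0,0,0,0.7,0.0854],[0.0325,-0.036,0,0,0,0.7,0.0854],[0,0,0,0,0,0,0.0854],[0,0,0,0,0,0,0.0854]],
])

```text
time_s: 1.9
tcp_pos: [0.5411, 0.1744, 0.4043]
eef_rot: [0.049, 0.999, -0.0, -0.001]
wrist_force: [-0.2, 0.4, 0.4]
grip_width: 1.002
gripper_force: 0.0
```

Run:
```python
from h import *
from bench import robot
import cv2,json
s=robot.sense();print(s['time_s'],s['tcp_pos'],s['eef_rot'],s['dq'])
c=vision.calibration('wrist');I=vision.capture('wrist')
json.dump({k:np.array(v).tolist() for k,v in c.items()},open('w1.json','w'))
cv2.imwrite('pics/w1.png',I[:,:,::-1])
```

```text
1.9 [0.54105405 0.17438636 0.40431271] [ 4.94603691e-02  9.98775913e-01 -4.09655364e-05 -5.88364742e-04] [ 0.02266753 -0.00720486  0.00534308  0.00069055 -0.00062151 -0.00186214]
```

View pics/w1.png

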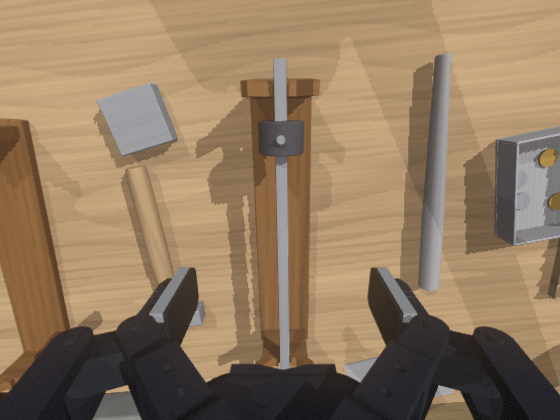

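The wrist view is clear. The bar's near end is at (280,60), the weight spans rows 121-154 around column 281, and the bar runs down to (284,365). Next I'll measure it to sub-pixel precision.

Run:
```python
from h import *
import cv2,json
c=json.load(open('w1.json'));I=cv2.imread('pics/w1.png');L=I.astype(float)
H=cv2.cvtColor(I,cv2.COLOR_BGR2HSV);g=cv2.cvtColor(I,cv2.COLOR_BGR2GRAY).astype(float)
P=[];Wd=[]
for r in list(range(64,118,3))+list(range(160,350,5)):
    x=np.where((H[r,255:305,1]<60)&(g[r,255:305]>80))[0]+255
    if len(x)<3: continue
    m=(x.min()+x.max())/2; Wd.append(len(x)); P.append(onz(c,m,r,.072)[:2])
P=np.array(P);print(len(P),Wd)
vx,vy,x0,y0=cv2.fitLine(P.astype(np.float32),cv2.DIST_HUBER,0,.01,.01).ravel();
d=np.array([vx,vy])*np.sign(vx);p0=np.array([x0,y0]);print('yaw',np.degrees(np.arctan2(d[1],d[0])),'resid mm',np.abs((P-p0)@[-d[1],d[0]]).max()*1e3)
print('end col',H[52:70,280,1].tolist(),g[52:70,280].astype(int).tolist())
for col in (268,273,289,294): print(col,g[115:128,col].astype(int).tolist(),g[146:162,col].astype(int).tolist())
s=lambda u,v,z:float((onz(c,u,v,z)[:2]-p0)@d)
for e in (58.5,59,59.5,60): print('end',e,s(280,e,.072))
print('w',s(281,120.5,.087),s(281,154.5,.087),'p0',p0,'d',d)
np.save('bar.npy',[p0,d])
```

```text
56 [12, 12, 13, 13, 13, 13, 13, 13, 13, 13, 13, 13, 13, 13, 13, 13, 13, 13, 11, 11, 12, 12, 12, 12, 12, 12, 11, 11, 11, 11, 11, 11, 11, 11, 11, 10, 10, 10, 10, 10, 10, 10, 11, 11, 10, 10, 10, 10, 10, 10, 10, 10, 10, 10, 10, 10]
yaw -4.874273 resid mm 0.7089947520152678
end col [100, 98, 98, 95, 95, 96, 56, 6, 6, 9, 8, 6, 6, 6, 5, 6, 6, 6] [141, 142, 144, 145, 145, 146, 154, 160, 161, 160, 160, 160, 160, 162, 161, 161, 159, 160]
268 [68, 72, 68, 66, 68, 60, 71, 79, 74, 72, 68, 70, 71] [64, 62, 65, 69, 69, 72, 70, 72, 70, 62, 104, 111, 111, 108, 109, 110]
273 [70, 68, 70, 71, 69, 60, 71, 85, 82, 77, 78, 79, 78] [64, 68, 74, 78, 79, 80, 79, 78, 76, 69, 91, 108, 111, 112, 109, 109]
289 [98, 99, 98, 99, 100, 74, 75, 92, 93, 88, 89, 89, 87] [87, 88, 88, 90, 89, 90, 89, 87, 86, 72, 95, 97, 99, 96, 98, 99]
294 [107, 105, 106, 106, 106, 84, 84, 90, 88, 86, 87, 90, 87] [86, 86, 87, 88, 86, 87, 85, 89, 82, 81, 103, 104, 107, 105, 105, 106]
end 58.5 -0.09264747019918526
end 59 -0.09223668259564798
end 59.5 -0.09182550044915767
end 60 -0.09141392319103021
w -0.03900362816295016 -0.007929951312390828 p0 [0.50777864 0.17656402] d [ 0.99638355 -0.08496954]
```

step_arm([
  [[0.01,-0.043,0.012,0,0,-0.7,0.0854],[0.01,-0.043,0.012,0,0,-0.7,0.0854],[0.01,-0.043,0.012,0,0,-0.7,0.0854],[0.01,-0.043,0.012,0,0,-0.7,0.0854],[0.01,-0.043,0.012,0,0,-0.7,0.0854],[0.01,-0.043,0.012,0,0,-0.7,0.0854],[0.01,-0.043,0.012,0,0,-0.7,0.0854],[0.01,-0.043,0.012,0,0,-0.7,0.0854],[0,0,0,0,0,0,0.0854],[0,0,0,0,0,0,0.0854],[0,0,0,0,0,0,0.0854]],
])

```text
time_s: 3.32
tcp_pos: [0.6212, -0.1679, 0.5002]
eef_rot: [0.097, 0.995, 0.0, -0.001]
wrist_force: [0.5, -0.3, -0.2]
grip_width: 1.0
gripper_force: 0.0
```

Run:
```python
from h import *
from bench import robot
import cv2,json
s=robot.sense();print(s['time_s'],s['tcp_pos'],s['eef_rot'])
c=vision.calibration('wrist');I=vision.capture('wrist')
json.dump({k:np.array(v).tolist() for k,v in c.items()},open('w2.json','w'))
cv2.imwrite('pics/w2.png',I[:,:,::-1])
cv2.imwrite('pics/w2b.png',cv2.resize(I[20:400,120:450,::-1],None,fx=1.57,fy=1.57,interpolation=2))
p0,d=np.load('bar.npy')
for n in ('scene','side'):
    k=vision.calibration(n)
    for s_,z in ((-.0931,.066),(-.0235,.066),(.2869,.066)): print(n,proj(k,np.append(p0+s_*d,z)).round(1))
```

```text
3.325 [ 0.6212162  -0.16793866  0.50024448] [ 9.68683044e-02  9.95297021e-01  2.34834247e-04 -5.62423914e-04]
scene [425.  258.3]
scene [388.3 276. ]
scene [198.6 367.3]
side [159.2 182.7]
side [194.9 180.7]
side [344.7 172.4]
```

View pics/w2b.png

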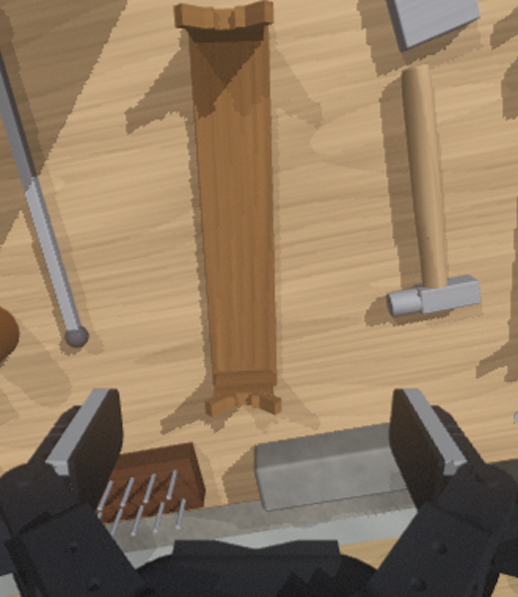

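The empty rack is fully in view: near post around (262,32) and far post around (275,276) in full-image pixels. My predicted bar ends match the scene and side views to 2-4 px. I'll enlarge both posts.

Run:
```python
import cv2,numpy as np
I=cv2.imread('pics/w2.png')
a=cv2.resize(I[18:52,226:300],None,fx=8,fy=8,interpolation=0);b=cv2.resize(I[250:286,240:314],None,fx=8,fy=8,interpolation=0)
o=np.vstack([a,b])
o=np.clip(o.astype(float)*1.3,0,255).astype(np.uint8)
for r in (18,28,38,48): cv2.putText(o,str(r),(0,(r-18)*8+6),0,.4,(255,255,255))
for r in (250,260,270,280): cv2.putText(o,str(r),(0,272+(r-250)*8+6),0,.4,(255,255,255))
for q in range(230,300,10): cv2.putText(o,str(q),((q-226)*8,266),0,.4,(255,255,255)); 
for q in range(240,310,10): cv2.putText(o,str(q),((q-240)*8,555),0,.4,(255,255,255))
cv2.imwrite('pics/w2c.png',o)
```

```text
(no output)
```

View pics/w2c.png

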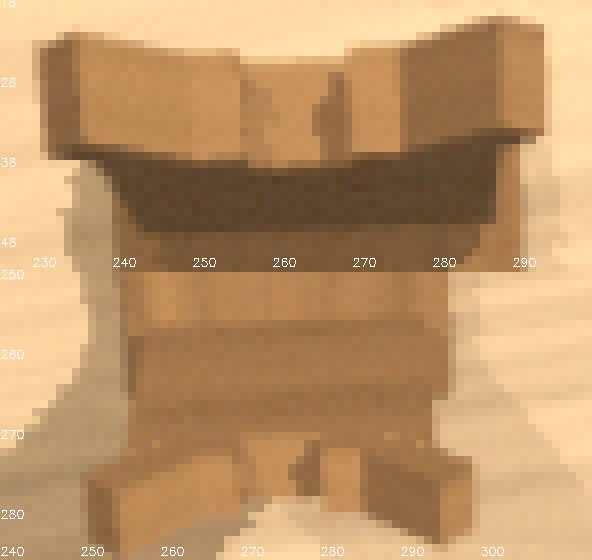

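Run:
```python
from h import *
import json
c=json.load(open('w2.json'))
f=lambda u,v,z:onz(c,u,v,z)[:2]
for nm,A in dict(nearL=[(233,22.2,.08),(233,37.5,.08)],nearR=[(291,20.3,.08),(291,34.8,.08)],nearN=[(262.7,25.8,.06),(262.7,38.6,.06)],farL=[(252.5,275.5,.08),(252.5,285,.08)],farR=[(297,274.5,.08),(297,283.5,.08)],farN=[(275.2,270.3,.06),(275.2,278.2,.06)]).items():
    a,b=[f(*x) for x in A];print(nm,((a+b)/2).round(4),'thick',np.linalg.norm(b-a).round(4))
n=f(262.7,32.2,.06);r=f(275.2,274.3,.06)
d=r-n;print('mid',(n+r)/2,'len',np.linalg.norm(d),'yaw',np.degrees(np.arctan2(d[1],d[0])))
for a,b,z in ((231,294,.08),(256,269.1,.06)): print('near',f((a+b)/2,32.2 if z==.06 else 28.7,z),np.linalg.norm(f(b,30,z)-f(a,30,z)))
for a,b,z in ((251,299,.08),(270,280.3,.06)): print('far',f((a+b)/2,274.3 if z==.06 else 279.5,z),np.linalg.norm(f(b,274,z)-f(a,274,z)))
for p in (n,r):
  for nn in('scene','side'):print(nn,proj(vision.calibration(nn),np.append(p,.06)).round(1))
```

```text
nearL [ 0.4452 -0.1906] thick 0.0154
nearR [ 0.4557 -0.125 ] thick 0.0145
nearN [ 0.4496 -0.1581] thick 0.0136
farL [ 0.7696 -0.2423] thick 0.0163
farR [ 0.7803 -0.1767] thick 0.0154
farN [ 0.7777 -0.2098] thick 0.014
mid [ 0.61366947 -0.18394811] len 0.33227626205354743 yaw -8.964635892474373
near [ 0.45053293 -0.15721346] 0.07211997902158541
near [ 0.44952593 -0.15823718] 0.015765884758281144
far [ 0.77480442 -0.20905297] 0.07116859834712554
far [ 0.77776314 -0.20991306] 0.016055229676570533
scene [286.  145.5]
side [188.9 310.4]
scene [113.3 198.5]
side [424.4 300.3]
```

The spare rack's middle is at (0.6137, -0.1840) with yaw -9.0°. The measured post spacing of 332 mm and notch width of 16 mm both match the drawing. The grasp point is (0.5443, 0.1734) at yaw -4.9°. I'll move over it and check at low height.

step_arm([
  [[-0.0096,0.0427,-0.012,0,0,0.78,0.0854],[-0.0096,0.0427,-0.012,0,0,0.78,0.0854],[-0.0096,0.0427,-0.012,0,0,0.78,0.0854],[-0.0096,0.0427,-0.012,0,0,0.78,0.0854],[-0.0096,0.0427,-0.012,0,0,0.78,0.0854],[-0.0096,0.0427,-0.012,0,0,0.78,0.0854],[-0.0096,0.0427,-0.012,0,0,0.78,0.0854],[-0.0096,0.0427,-0.012,0,0,0.78,0.0854],[0,0,-0.034,0,0,0,0.0854],[0,0,-0.035,0,0,0,0.0854],[0,0,-0.035,0,0,0,0.0854],[0,0,0,0,0,0,0.0854],[0,0,0,0,0,0,0.0854],[0,0,0,0,0,0,0.0854]],
])

```text
time_s: 5.12
tcp_pos: [0.5452, 0.1722, 0.3024]
eef_rot: [0.043, 0.999, 0.0, 0.001]
wrist_force: [-0.1, -0.9, 0.1]
grip_width: 1.0
gripper_force: 0.0
```

Run:
```python
from h import *
from bench import robot
import cv2,json
s=robot.sense();print(s['time_s'],s['tcp_pos'],s['eef_rot'])
c=vision.calibration('wrist');I=vision.capture('wrist')[:,:,::-1].copy()
json.dump({k:np.array(v).tolist() for k,v in c.items()},open('w3.json','w'))
cv2.imwrite('pics/w3.png',I)
H=cv2.cvtColor(I,cv2.COLOR_BGR2HSV);g=cv2.cvtColor(I,cv2.COLOR_BGR2GRAY).astype(float)
P=[];R=[]
p0,d=np.load('bar.npy');t=np.array(s['tcp_pos'][:2])
for r in range(20,330,6):
    u0=proj(c,np.append(onz(c,280,r,.072)[:2],.072))[0]
    x=np.where((H[r,255:315,1]<60)&(g[r,255:315]>80))[0]+255
    if 8<len(x)<24: P.append(onz(c,(x.min()+x.max())/2,r,.072)[:2]);R.append((r,int(x.min()),int(x.max())))
P=np.array(P);print(R[::4])
v=cv2.fitLine(P.astype(np.float32),cv2.DIST_HUBER,0,.01,.01).ravel();e=v[:2]*np.sign(v[0]);q=v[2:]
print('yaw',np.degrees(np.arctan2(e[1],e[0])),'lateral of tcp from bar',(t-q)@[-e[1],e[0]],'old line',(t-p0)@[-d[1],d[0]])
print('s tcp',(t-p0)@d)
```

```text
5.125 [0.54519138 0.17224194 0.3024304 ] [4.33927641e-02 9.99057041e-01 4.55667618e-04 1.37437632e-03]
[(20, 273, 292), (44, 273, 292), (68, 273, 292), (92, 274, 292), (116, 274, 292), (188, 275, 291), (212, 275, 291), (236, 275, 291), (260, 276, 290), (284, 276, 291), (308, 276, 290)]
yaw -4.877031 lateral of tcp from bar -0.0010440506468512916 old line -0.0011275085487337396
s tcp 0.03764467617607572
```

View pics/w3.png

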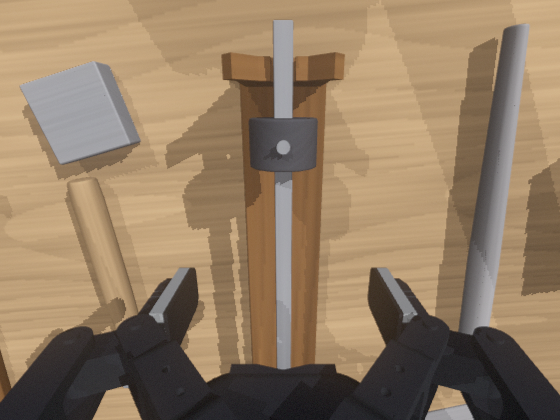

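The bar is centred between the fingers, with its near end at row 19, the weight at rows 118-170, and the bar at column 283. I'll recheck the distances along the bar from this closer view.

Run:
```python
from h import *
import cv2,json
c=json.load(open('w3.json'));g=cv2.cvtColor(cv2.imread('pics/w3.png'),cv2.COLOR_BGR2GRAY).astype(int)
p0,d=np.load('bar.npy')
print(g[14:26,283].tolist());
for u in (265,275,300): print(g[112:124,u].tolist(),g[162:176,u].tolist())
s=lambda u,v,z:float((onz(c,u,v,z)[:2]-p0)@d)
print('end',s(283,19.5,.072),'w',s(283,117,.089),s(283,170,.089),'w low', s(283,117,.08),s(283,170,.08))
```

```text
[149, 150, 149, 146, 144, 133, 168, 168, 168, 167, 167, 167]
[69, 69, 70, 71, 68, 57, 70, 80, 80, 74, 71, 73] [73, 72, 75, 73, 73, 75, 75, 69, 63, 96, 111, 112, 113, 114]
[162, 162, 160, 160, 161, 161, 101, 85, 92, 89, 83, 82] [82, 83, 83, 84, 83, 85, 85, 84, 81, 66, 93, 98, 102, 101]
[107, 109, 107, 108, 109, 84, 74, 92, 98, 94, 92, 91] [92, 88, 90, 90, 91, 90, 92, 85, 82, 90, 105, 110, 108, 108]
end -0.09291353411655195 w -0.03932938870258148 -0.008058082091107447 w low -0.039088956433024895 -0.006276499758645157
```

step_arm([
  [[-0.0008,0.0012,-0.02,0,0,0,0.0854],[0,0,-0.03,0,0,0,0.0854],[0,0,-0.02,0,0,0,0.0854],[0,0,-0.011,0,0,0,0.0854],[0,0,0,0,0,0,0.0854],[0,0,0,0,0,0,0.04],[0,0,0,0,0,0,0.02],[0,0,0,0,0,0,0],[0,0,0,0,0,0,0],[0,0,0,0,0,0,0],[0,0,0,0,0,0,0],[0,0,0,0,0,0,0]],
], newtons=80)

```text
time_s: 6.68
tcp_pos: [0.5439, 0.1731, 0.2202]
eef_rot: [0.043, 0.999, -0.0, 0.0]
wrist_force: [-1.3, -0.8, 5.2]
grip_width: 0.12
gripper_force: 78.3
```

step_arm([
  [[0,0,0,0,0,0,0],[0,0,0.005,0,0,0,0],[0,0,0.01,0,0,0,0],[0,0,0.015,0,0,0,0],[0,0,0.02,0,0,0,0],[0,0,0.02,0,0,0,0],[0,0,0.02,0,0,0,0],[0,0,0.02,0,0,0,0],[0,0,0.015,0,0,0,0],[0,0,0,0,0,0,0],[0,0,0,0,0,0,0]],
])

```text
time_s: 8.05
tcp_pos: [0.5435, 0.1731, 0.3442]
eef_rot: [0.043, 0.999, -0.0, -0.001]
wrist_force: [0.2, -0.1, -8.5]
grip_width: 0.12
gripper_force: 78.3
```

Run:
```python
from h import *
from bench import robot
import cv2,json
s=robot.sense();print(s['time_s'],s['tcp_pos'],s['wrist_force'],s['wrist_torque'],s['gripper_force'])
c=vision.calibration('wrist');json.dump({k:np.array(v).tolist() for k,v in c.items()},open('w4.json','w'))
W=vision.capture('wrist')[:,:,::-1];cv2.imwrite('pics/w4.png',W)
S=vision.capture('side')[:,:,::-1];cv2.imwrite('pics/side4.png',S)
B=cv2.resize(S[60:260,120:390],None,fx=2,fy=2,interpolation=2)
o=np.zeros((420,800,3),np.uint8);o[:400,:540]=B;o[:346,540:]=cv2.resize(W[:,170:400],(260,420))[:346]
cv2.imwrite('pics/c4.png',o)
```

```text
8.05 [0.54345461 0.17305183 0.34420168] [ 0.17211937 -0.09298591 -8.51467689] [ 0.02562413  0.0329381  -0.04884651] 78.33104252815247
```

View pics/c4.png

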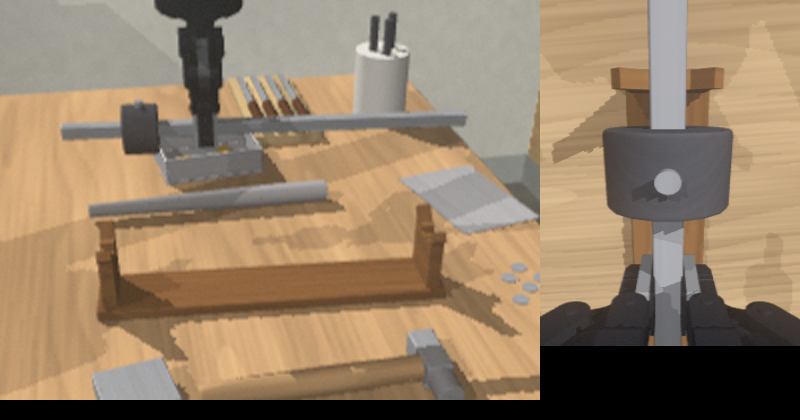

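The side crop shows the handle hanging level and well clear, from (151,125) to (353,120), and in the wrist crop it sits straight in the pads. I'll check the levelness numerically, then carry.

Run:
```python
from h import *
p0,d=np.load('bar.npy');off=np.array([.54345-.5439,0])
for z in (.185,.190,.195):
    print(z,[proj(vision.calibration('side'),np.append(p0+off+s*d,z)).round(1).tolist() for s in (-.093,.287)])
```

```text
0.185 [[150.5, 126.7], [351.3, 119.1]]
0.19 [[150.1, 124.1], [351.6, 116.7]]
0.195 [[149.7, 121.6], [351.9, 114.3]]
```

step_arm([
  [[0,-0.01,0,0,0,0,0],[0.001,-0.02,0,0,0,-0.4,0],[0.001,-0.03,0,0,0,-0.4,0],[0.001,-0.03,0,0,0,-0.4,0],[0.001,-0.03,0,0,0,-0.4,0],[0.001,-0.03,0,0,0,-0.4,0],[0.001,-0.03,0,0,0,-0.4,0],[0.001,-0.03,0,0,0,-0.4,0],[0.001,-0.03,0,0,0,-0.4,0],[0.001,-0.03,0,0,0,-0.4,0],[0.001,-0.03,0,0,0,-0.5,0],[0,-0.02,0,0,0,0,0],[0,-0.012,0,0,0,0,0],[0,-0.01,0,0,0,0,0],[0,-0.006,0,0,0,0,0],[0,0,0,0,0,0,0],[0,0,0,0,0,0,0],[0,0,0,0,0,0,0]],
])

```text
time_s: 10.4
tcp_pos: [0.5539, -0.1744, 0.3447]
eef_rot: [0.079, 0.997, 0.0, -0.0]
wrist_force: [0.3, -0.6, -8.3]
grip_width: 0.121
gripper_force: 78.5
```

step_arm([
  [[-0.0002,-0.0005,-0.01,0,0,0,0],[0,0,-0.02,0,0,0,0],[0,0,-0.02,0,0,0,0],[0,0,-0.02,0,0,0,0],[0,0,-0.015,0,0,0,0],[0,0,-0.005,0,0,0,0],[0,0,0,0,0,0,0],[0,0,0,0,0,0,0]],
])

```text
time_s: 11.4
tcp_pos: [0.554, -0.1755, 0.2554]
eef_rot: [0.079, 0.997, -0.0, 0.001]
wrist_force: [1.2, -0.8, -7.3]
grip_width: 0.127
gripper_force: 78.4
```

Run:
```python
from h import *
from bench import robot
import cv2
s=robot.sense();print(s['time_s'],s['tcp_pos'],s['eef_rot'])
W=vision.capture('wrist')[:,:,::-1]
S=vision.capture('side')[:,:,::-1];C=vision.capture('scene')[:,:,::-1]
cv2.imwrite('pics/side5.png',S);cv2.imwrite('pics/scene5.png',C)
o=np.zeros((570,800,3),np.uint8)
A=cv2.resize(S[230:370,160:450],None,fx=1.9,fy=1.9,interpolation=2);B=cv2.resize(C[90:240,90:310],None,fx=1.9,fy=1.9,interpolation=2)
o[:266,:551]=A;o[270:555,:418]=B;w=cv2.resize(W[:300,190:370],(240,400));o[:400,555:795]=w
cv2.imwrite('pics/c5.png',o)
```

```text
11.4 [ 0.55402068 -0.17545579  0.25541246] [ 7.91808245e-02  9.96860022e-01 -1.79488145e-04  6.78791954e-04]
```

View pics/c5.png

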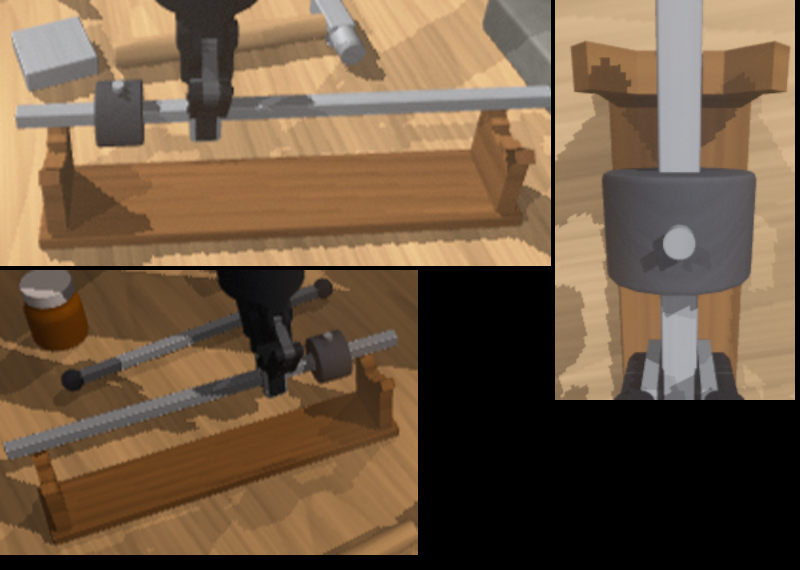

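The crops show the bar level above the empty rack. It is laterally centred on the near notch (bar column 680 against rim centre 681), with the weight at the robot's end. I'll lower it.

step_arm([
  [[-0.0003,0.0005,-0.005,0,0,0,0],[0,0,-0.008,0,0,0,0],[0,0,-0.008,0,0,0,0],[0,0,-0.006,0,0,0,0],[0,0,-0.004,0,0,0,0],[0,0,-0.002,0,0,0,0],[0,0,0,0,0,0,0],[0,0,0,0,0,0,0]],
])

```text
time_s: 12.55
tcp_pos: [0.5535, -0.1749, 0.222]
eef_rot: [0.079, 0.997, -0.0, 0.0]
wrist_force: [-0.4, -0.2, -7.8]
grip_width: 0.122
gripper_force: 78.5
```

Still hanging free, with no contact, about 2 mm up.

step_arm([
  [[0,0,-0.001,0,0,0,0],[0,0,-0.001,0,0,0,0],[0,0,0,0,0,0,0],[0,0,0,0,0,0,0]],
])

```text
time_s: 13.05
tcp_pos: [0.5534, -0.1749, 0.2202]
eef_rot: [0.079, 0.997, -0.0, 0.0]
wrist_force: [-3.0, 1.0, 2.6]
grip_width: 0.12
gripper_force: 79.7
```

Run:
```python
from h import *
from bench import robot
import cv2
s=robot.sense();print(s['time_s'],s['tcp_pos'],s['wrist_force'],s['wrist_torque'])
S=vision.capture('side')[:,:,::-1];C=vision.capture('scene')[:,:,::-1]
o=np.zeros((570,640,3),np.uint8)
o[:280,:620]=cv2.resize(S[250:390,150:460],None,fx=2,fy=2,interpolation=2);o[282:562,:440]=cv2.resize(C[110:250,90:310],None,fx=2,fy=2,interpolation=2)
cv2.imwrite('pics/c6.png',o)
```

```text
13.05 [ 0.55341045 -0.17485852  0.22019637] [-2.97333817  1.01784358  2.57348395] [0.08477755 0.37583105 0.02493603]
```

View pics/c6.png

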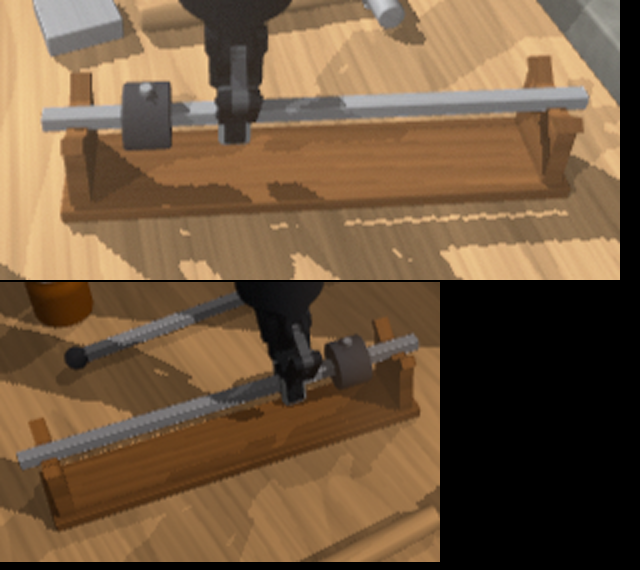

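The wrist force now shows the bar carried by the rack (the upward force changed from -7.8 to +2.6 N), and both ends sit down in the notches with equal overhang. I'll release it and rise straight up.

step_arm([
  [[0,0,0,0,0,0,0.016],[0,0,0,0,0,0,0.025],[0,0,0,0,0,0,0.05],[0,0,0,0,0,0,0.0854],[0,0,0,0,0,0,0.0854],[0,0,0,0,0,0,0.0854],[0,0,0,0,0,0,0.0854],[0,0,0.015,0,0,0,0.0854],[0,0,0.03,0,0,0,0.0854],[0,0,0.04,0,0,0,0.0854],[0,0,0.04,0,0,0,0.0854],[0,0,0.04,0,0,0,0.0854],[0,0,0.02,0,0,0,0.0854],[0,0,0,0,0,0,0.0854],[0,0,0,0,0,0,0.0854],[0,0,0,0,0,0,0.0854]],
])

```text
time_s: 15.15
tcp_pos: [0.553, -0.1747, 0.4035]
eef_rot: [0.079, 0.997, 0.0, -0.001]
wrist_force: [0.3, 0.2, -0.3]
grip_width: 1.0
gripper_force: 0.0
```

Run:
```python
from h import *
from bench import robot
import cv2
s=robot.sense();print(s['time_s'],s['tcp_pos'],s['wrist_force'],s['grip_width'])
c=vision.calibration('wrist');I=vision.capture('wrist')[:,:,::-1].copy();cv2.imwrite('pics/w7.png',I)
H=cv2.cvtColor(I,cv2.COLOR_BGR2HSV);g=cv2.cvtColor(I,cv2.COLOR_BGR2GRAY).astype(int)
P=[]
for r in range(70,350,6):
    x=np.where((H[r,255:315,1]<60)&(g[r,255:315]>80))[0]+255
    if 8<len(x)<22: P.append(onz(c,(x.min()+x.max())/2,r,.072)[:2])
v=cv2.fitLine(np.float32(P),cv2.DIST_HUBER,0,.01,.01).ravel();e=v[:2]*np.sign(v[0]);q=v[2:]
print('yaw',np.degrees(np.arctan2(e[1],e[0])),'lateral of spare mid',(np.array([.6137,-.184])-q)@[-e[1],e[0]])
col=g[0:110,281];k=int(np.argmax(np.where((H[:110,281,1]<40)&(col>120),1,0)));end=onz(c,281,k,.072)[:2]
print('end row',k,'bar mid',end+.19*e)
cv2.imwrite('pics/w7c.png',I)
```

```text
15.15 [ 0.55295633 -0.1747125   0.40349305] [ 0.29346707  0.15850988 -0.29546055] 1.0004239011271832
yaw -9.0921 lateral of spare mid -6.094965514383179e-05
end row 56 bar mid [ 0.61376654 -0.18532601]
```

View pics/w7.png

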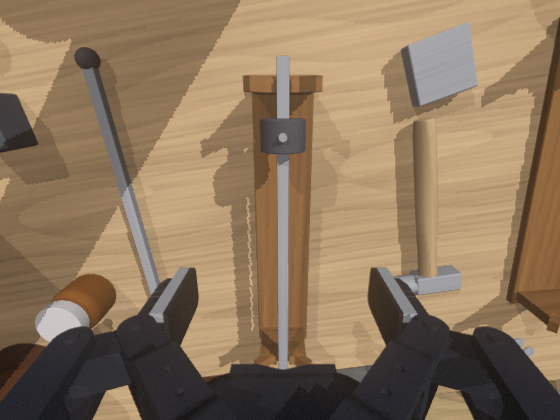

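The wrist view shows the bar seated in both notches, with its near end at (283,56) and the weight at (283,135) towards the robot. It is centred to within about 1 mm, and the gripper is clear. I'm handing it in.

```bash
python3 -c "
from bench import workorder
print(workorder.hand_in())"
```

```text
the job is handed in; nothing more can be done
None
```

The press handle was lifted level at its balance point, set down within about 1 mm of centre in the empty rack with its weight still towards the robot, released, and handed in after about 15 s of the 48 s allowed.

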